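# Hold the test rod centred in the current sensor's window

### The job

Take the square-handled brass test rod out of the wooden stand and lower it upright through the round window of the grey current sensor, without the rod ever touching the sensor, until the dark band round the rod is level with the sensor's top face. Finish while still holding it there: steady, upright and in the middle of the window, with the gripper keeping hold and nothing else carrying it. Leave the round-knobbed rod in the stand.

Things in the scene. Friction and masses are not known exactly. Their poses are not given: they have to be found in the camera images.
- test_rod_grip (a point): Centre of the handle of the test rod: an upright brass rod (12 mm thick, 110 mm long below the handle, 130 g) with a black square handle, 22 x 22 mm across and 44 mm tall, on its top. z runs up along the rod, x and y are square to the handle's flats. The handle's top is 22 mm above this point, its underside 22 mm below. The rod stands loosely in a 50 mm deep hole of the stand with about 1 mm play (it may lean a little) and lifts straight up out of it.
- test_rod_band (a point): Centre of the narrow dark band (3 mm wide, not raised) round the test rod, 72 mm below the handle's centre and 60 mm above the rod's lower end
- test_rod_tip (a point): Centre of the test rod's lower end, 132 mm below the handle's centre
- test_rod: The whole test rod; origin at the centre of its lower end, z up along the rod
- spare_rod_grip (a point): Handle centre of the other rod, the same brass rod with band but with a round black knob, 34 mm across, in place of the square handle; the knob's top is 20 mm above this point, 162 mm above the bench. It stays in the stand.
- stand: Fixed wooden block with two upright round holes, 50 mm in x, 150 mm in y, on 3 mm rubber feet, its top 60 mm above the bench, origin at the centre of the underside of its feet; the holes lie at y = +45 and -45 mm; either rod may be in either hole, and their lower ends are 10 mm above the bench
- sensor: Fixed current sensor: a grey block 76 mm in x, 130 mm in y and 28 mm thick, carried level by two pillars at its y ends above a metal foot plate whose top is 8 mm above the bench; its top face is 106 mm and its underside 78 mm above the bench. An upright round window, 26 mm in diameter, passes through the middle of the block; below it is free space down to the foot plate. Origin at the centre of the underside of its feet, z up
- window_top (a point): Centre of the round window at the level of the sensor's top face, 106 mm above the bench
Not all that is in view belongs to the job. Leave any blue look-alike of the test_rod alone.

How it is judged:
By the outcome, as a careful person would: the job done as asked, in the order asked, and still so for the second after the job is handed in, while the arm keeps its last pose, push and grip.
It also fails if it takes over 50 s, if anything falls off the work surface, if the arm or the gripper's body presses on something with over 40 N, if the wrist force passes 120 N, or if a joint passes its speed limit or range.

### The arm

A 6-joint arm with a two-finger parallel gripper is mounted at the origin on a cart in front of the work surface, level with it; the furniture and walls round the work are solid. World frame = base frame: x ahead of the robot, y to its left, z up, the work surface at z = 0. Lengths are in m, angles in rad, forces in N, time in s.
With the tool pointing down it reaches from about 0.275 to 0.75 m from the base axis. Payload 10.2 kg.
Tool frame: the origin (TCP) lies between the finger pads; the fingertips stand 22 mm ahead of it and the grasp point (between the pads) lies 3 mm ahead of it (robot.tcp_to_tips is the distance from the TCP to the fingertips, in m); z points along the fingers, x is the direction in which the jaws open and shut, and the axes are right-handed (so a half turn about z gives the same grasp; the last joint's range is limited). The gripper opens to 85 mm and grips with 20 to 120 N. Pads are 22 mm wide; open, the fingers measure 114 mm over their backs; the gripper's body (76 mm by 85 mm) begins 54 mm behind the grasp point. The pads swing forward as they close: fully open they stand 13 mm farther back than shut.
Start: joints at [1.096, 0.313, 1.498, -0, 1.331, -0.223], TCP at [0.131, 0.508, 0.253] pointing down, gripper open.
Joint ranges: [-2.94, 2.94], [-0.97, 2.17], [0.19, 2.56], [-1.23, 4.37], [0.02, 3.11], [-2.88, 2.88]. Speed limits (rad/s): [2.39, 2.39, 3.01, 3.14, 3.14, 3.14].

### API

Orientations are given as a unit quaternion [x, y, z, w].
In Python, from station import robot gives the robot as it stands.
- The arm moves only by the tool play_rows, never from a script. Its argument "plan" is one flat list of numbers, 4 for each row, row after row: the shift along the world's x, y, z in cm, then the turn about the world's z in degrees. In form: [x, y, z, turn, x, y, z, turn, ...]. A call has 1 to 8 rows; each row shifts and turns the pose as measured when the row begins; what a row does not reach is not made up. A row lasts 1/8 s, in which the tool goes at most 62.5 mm and 10.7 degrees, less where a joint would pass 70% of its speed; a pose out of reach is approached as far as the arm can. A call with a gripper value outside its range is refused whole. "jaw" is the closure in counts, from 0 (fully open) to 255 (shut), set as the call begins (left out, the last holds). The fingers move at their own pace and stop on an object; "force" is the grip in N (left out, the last holds). Time passes only in rows, so rows that do not move let the fingers close. It gives the time, the measured TCP pose, the force and the opening at its end, in the units of the state.
- robot.get_state(): the state, without advancing time (a new reading comes with each control period).
- robot.get_image(name): name is "scene" or "top" or "wrist"; returns the picture (384x512x3 uint8, red, green, blue); there is no depth.
- robot.calibration(name): a dict with "mtx" (3x3 intrinsics, pixels), "D" ([k1, k2, p1, p2, k3] as OpenCV has them; the pictures are not rectified), "eye" and "attitude" of the camera in the world. Camera axes: x right, y down, z forward; pixel columns grow to the right and rows downward; lengths in m; the calibration is good to about 2 mm. A picture is of the moment at which its call begins: read the wrist's pose just before it. calibration takes no time and is no camera call; for the wrist camera it gives the pose at the moment of the call.
- robot.finish_job(): hands the job in, once; it reports no verdict.
The state is a dict: "time_s": time; "joint_positions": joint angles; "qvel": joint speeds; "effort": joint torques, N m; "tcp_pos": TCP position; "orientation": TCP orientation; "force": force on the tool from outside, world axes, zero at the start; "torque": the same for the moment, N m; "opening": finger opening in m.
Only numpy, scipy, OpenCV 4.12 (cv2) and the standard library are available. Lean on these libraries where they do the work, as an engineer would, in place of code of your own. Each camera call takes 0.05 s, during which the arm holds its last target.

## Working session

There is one attempt and no reset: what is moved stays moved. The work goes in short steps, Python scripts to look and compute and a tool call to move; the robot and the scene stay as the last step left them, time stands still between calls to the robot, and variables do not carry over. Pictures are saved under pics/ and viewed, and the job is handed in when it is done.

Besides the shell and the picture viewer there is one more tool, called after "Call:" in YAML: its name, and indented under it one key for each argument. play_rows: Moves the arm, as the interface text tells. Its arguments: {"type":"object","properties":{"plan":{"type":"array"},"jaw":{"type":"number"},"force":{"type":"number"}},"required":["plan"]}

```bash
mkdir -p pics; ls; cat > h.py <<'E'
import numpy as np, cv2
from station import robot
def grab(n,fn):
    c=robot.calibration(n); im=robot.get_image(n); cv2.imwrite('pics/'+fn,cv2.cvtColor(im,cv2.COLOR_RGB2BGR)); return im,c
E
python3 - <<'E'
from h import *
print(robot.get_state())
for n in ['scene','top','wrist']:
    im,c=grab(n,n+'0.png'); print(n,c)
E
```

```text
pics
{'time_s': 0.0, 'joint_positions': array([ 1.09564628e+00,  3.13444814e-01,  1.49843830e+00, -1.40049579e-05,
        1.33099437e+00, -2.23384276e-01]), 'qvel': array([-1.46853038e-03,  1.73967759e-05,  2.11299812e-03,  1.06859319e-03,
       -4.79432737e-04, -9.63913941e-04]), 'effort': array([-1.11493631e-03, -4.12267363e+01, -2.59747857e+01, -1.84453438e-04,
        4.16890369e-03, -2.56121012e-05]), 'tcp_pos': array([0.13068444, 0.50823798, 0.25273725]), 'orientation': array([ 7.90288145e-01,  6.12735045e-01, -5.79408896e-04,  2.77544220e-04]), 'force': array([-0.26877977, -0.0942086 , -0.3779015 ]), 'torque': array([0.04227503, 0.02466306, 0.03091798]), 'opening': 0.08547256909907518}
scene {'mtx': array([[468.21755398,   0.        , 261.30037028],
       [  0.        , 468.21755398, 192.6294039 ],
       [  0.        ,   0.        ,   1.        ]]), 'D': array([-0.03300759,  0.        ,  0.        ,  0.        ,  0.        ]), 'eye': array([-0.13925475, -0.0486005 ,  0.86486116]), 'attitude': array([ 0.71199296, -0.59707793,  0.23195968, -0.28767808])}
top {'mtx': array([[460.05729899,   0.        , 249.3877977 ],
       [  0.        , 460.05729899, 189.70593495],
       [  0.        ,   0.        ,   1.        ]]), 'D': array([-0.03667473,  0.        ,  0.        ,  0.        ,  0.        ]), 'eye': array([0.40493805, 0.0664634 , 1.17772072]), 'attitude': array([-0.69611011,  0.71456726, -0.05154803,  0.04655268])}
wrist {'mtx': array([[317.41959704,   0.        , 257.16395983],
       [  0.        , 317.41959704, 191.52219074],
       [  0.        ,   0.        ,   1.        ]]), 'D': array([-0.06065495,  0.        ,  0.        ,  0.        ,  0.        ]), 'eye': array([0.05872891, 0.52675252, 0.37372071]), 'attitude': array([0.78137961, 0.60605108, 0.0907945 , 0.11791674])}
```

View pics/scene0.png

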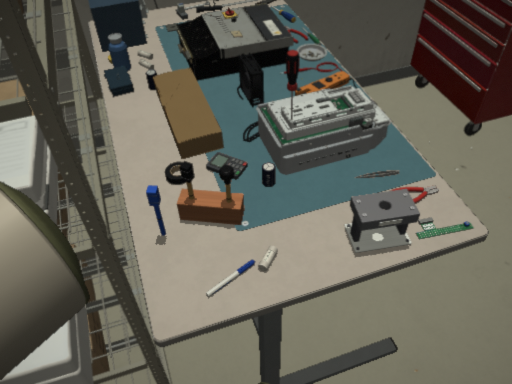

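View pics/top0.png

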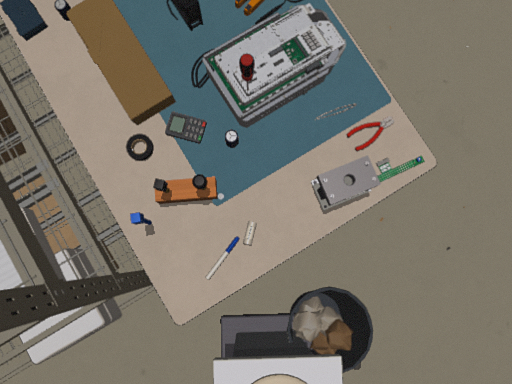

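View pics/wrist0.png

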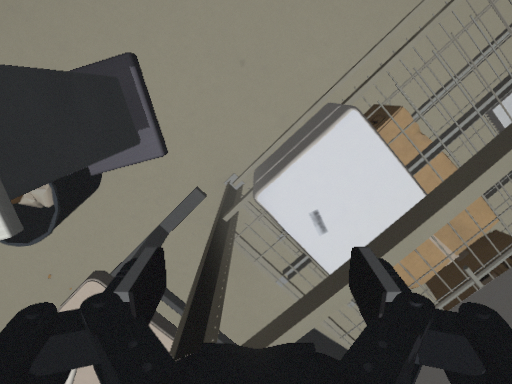

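```bash
cat >> h.py <<'E'
from scipy.spatial.transform import Rotation as R
def ray(c,u,v):
    p=cv2.undistortPoints(np.array([[[u,v]]],float),c['mtx'],c['D'])[0,0]
    d=R.from_quat(c['attitude']).as_matrix()@np.array([p[0],p[1],1.]); return c['eye'],d/np.linalg.norm(d)
def onz(c,u,v,z):
    e,d=ray(c,u,v); return e+d*(z-e[2])/d[2]
def tri(rs):
    A=np.zeros((3,3));b=np.zeros(3)
    for e,d in rs:
        P=np.eye(3)-np.outer(d,d);A+=P;b+=P@e
    return np.linalg.solve(A,b)
def proj(c,p):
    M=R.from_quat(c['attitude']).as_matrix().T
    return cv2.projectPoints(np.array([p],float),cv2.Rodrigues(M)[0],-M@c['eye'],c['mtx'],c['D'])[0][0,0]
def crop(im,x0,y0,x1,y1,s,fn):
    cv2.imwrite('pics/'+fn,cv2.cvtColor(cv2.resize(im[y0:y1,x0:x1],None,fx=s,fy=s,interpolation=cv2.INTER_CUBIC),cv2.COLOR_RGB2BGR))
E
python3 - <<'E'
from h import *
c=robot.calibration('top'); s=robot.calibration('scene')
im=cv2.cvtColor(cv2.imread('pics/top0.png'),cv2.COLOR_BGR2RGB)
crop(im,130,150,240,230,7,'t1.png'); crop(im,300,140,400,220,7,'t2.png')
print(onz(c,161,184,.164),onz(c,199,181,.162),onz(c,349,180,.106))
# corners of table 
for u,v in [(436,160),(180,324)]: print(onz(c,u,v,0))
# shelf beam tests
for z in (0,.3,.6): print(z,onz(c,150,275,z),onz(c,0,310,z))
for z in (0,.3,.6): print('s',z,onz(s,150,375,z),onz(s,40,50,z))
w=robot.calibration('wrist')
for z in (-.3,0,.3): print('w',z,onz(w,195,340,z),onz(w,232,185,z))
E
```

```text
[0.56442228 0.25406053 0.164     ] [0.56932174 0.16943648 0.162     ] [ 0.57169718 -0.17934859  0.106     ]
[ 0.63561696 -0.43693892  0.        ]
[0.23617461 0.23769203 0.        ]
0 [0.35856068 0.31248287 0.        ] [0.27963563 0.69229082 0.        ]
0.3 [0.37037436 0.2498145  0.3       ] [0.31155383 0.53287423 0.3       ]
0.6 [0.38218803 0.18714613 0.6       ] [0.34347203 0.37345763 0.6       ]
s 0 [0.16535929 0.23051563 0.        ] [1.23471594 1.03857193 0.        ]
s 0.3 [0.05969584 0.13369681 0.3       ] [0.75811781 0.66145738 0.3       ]
s 0.6 [-0.04596761  0.03687799  0.6       ] [0.28151969 0.28434282 0.6       ]
w -0.3 [ 0.61676295  0.21296315 -0.3       ] [ 0.2311867   0.42447675 -0.3       ]
w 0 [0.36830848 0.35267985 0.        ] [0.15440517 0.4700197  0.        ]
w 0.3 [0.11985402 0.49239655 0.3       ] [0.07762364 0.51556265 0.3       ]
```

```bash
python3 - <<'E'
from h import *
im=cv2.cvtColor(cv2.imread('pics/scene0.png'),cv2.COLOR_BGR2RGB)
crop(im,130,140,260,240,6,'s1.png'); crop(im,335,180,425,255,8,'s2.png')
E
```

```text
(no output)
```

View pics/t1.png

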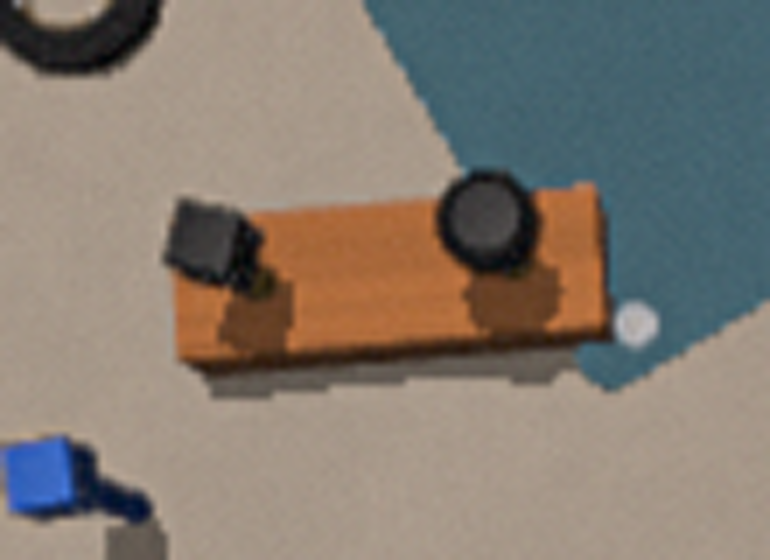

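View pics/t2.png

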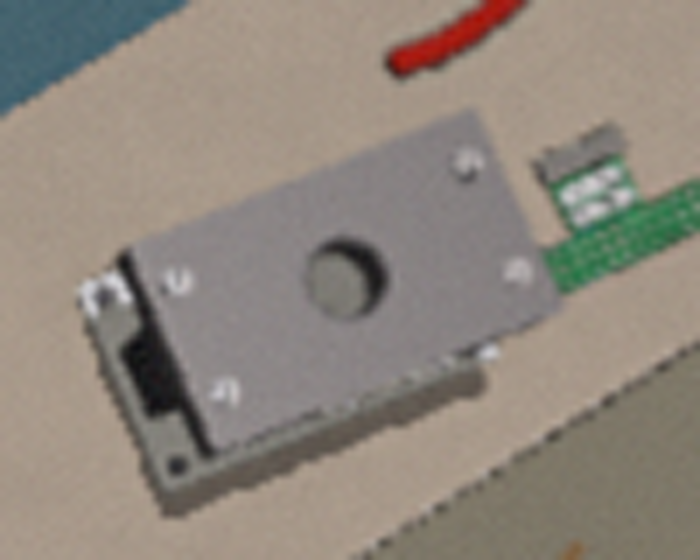

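View pics/s1.png

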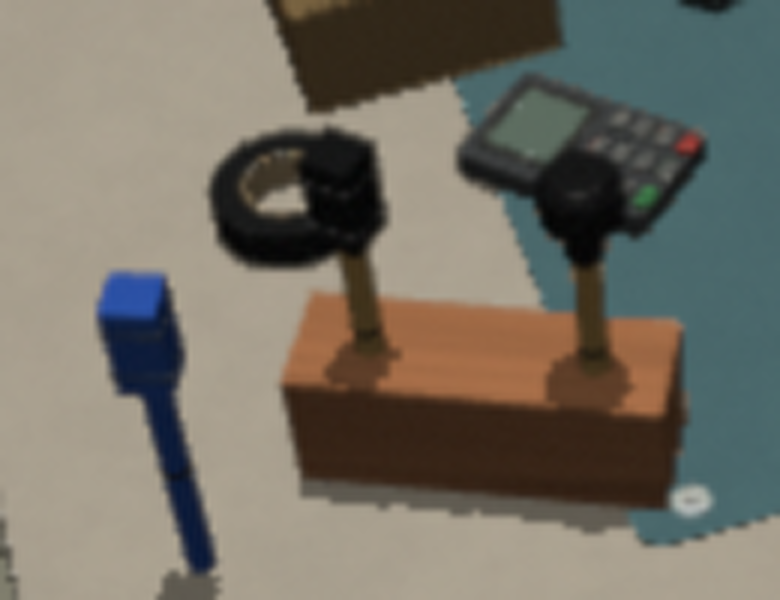

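View pics/s2.png

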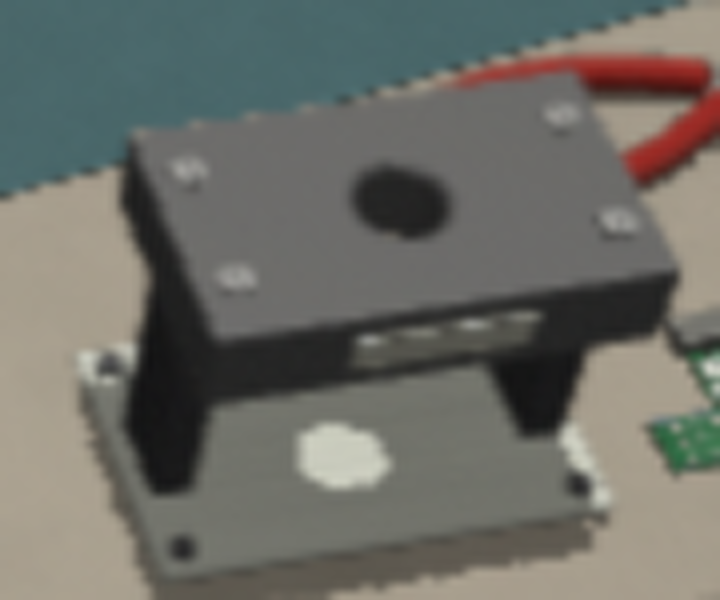

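```bash
python3 - <<'E'
from h import *
c={n:robot.calibration(n) for n in ('top','scene','wrist')}
def plane(n,a,b):
    e,d1=ray(c[n],*a);_,d2=ray(c[n],*b);m=np.cross(d1,d2);m/=np.linalg.norm(m);return m,m@e
P={'top':plane('top',(149,280),(0,312)),'scene':plane('scene',(60,100),(150,370)),'w1':plane('wrist',(195,330),(230,190)),'w2':plane('wrist',(370,275),(500,170))}
for a,b in [('top','scene'),('top','w1'),('top','w2'),('scene','w1'),('scene','w2')]:
    d=np.cross(P[a][0],P[b][0]); d/=np.linalg.norm(d)
    p=np.linalg.lstsq(np.array([P[a][0],P[b][0]]),np.array([P[a][1],P[b][1]]),rcond=None)[0]
    print(a,b,'pt',p.round(3),'dir',d.round(3))
E
for i in wrist0 top0; do :; done
python3 - <<'E'
import sys; sys.path.insert(0,'.')
from h import *
im=cv2.cvtColor(cv2.imread('pics/wrist0.png'),cv2.COLOR_BGR2RGB); import os; os.chdir('.')
crop(im,100,80,500,380,2,'w1.png')
im=cv2.cvtColor(cv2.imread('pics/top0.png'),cv2.COLOR_BGR2RGB)
crop(im,0,120,260,384,2.2,'t3.png')
E
```

```text
top scene pt [0.339 0.355 0.009] dir [ 0.018 -0.043  0.999]
top w1 pt [ 0.336  0.367 -0.005] dir [0.009 0.005 1.   ]
top w2 pt [0.374 0.178 0.236] dir [ 0.174 -0.899  0.402]
scene w1 pt [ 0.345  0.361 -0.011] dir [-0.051  0.018 -0.999]
scene w2 pt [0.267 0.286 0.29 ] dir [ 0.457  0.385 -0.802]
```

View pics/w1.png

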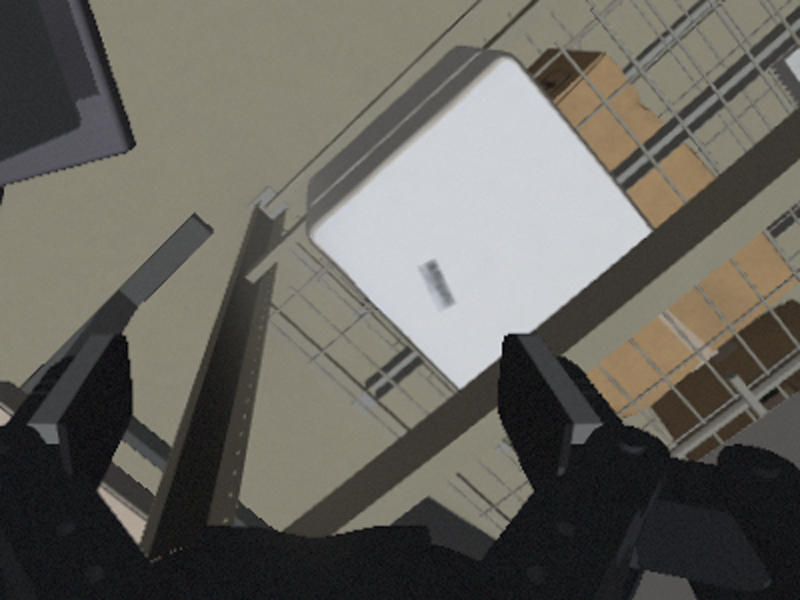

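View pics/t3.png

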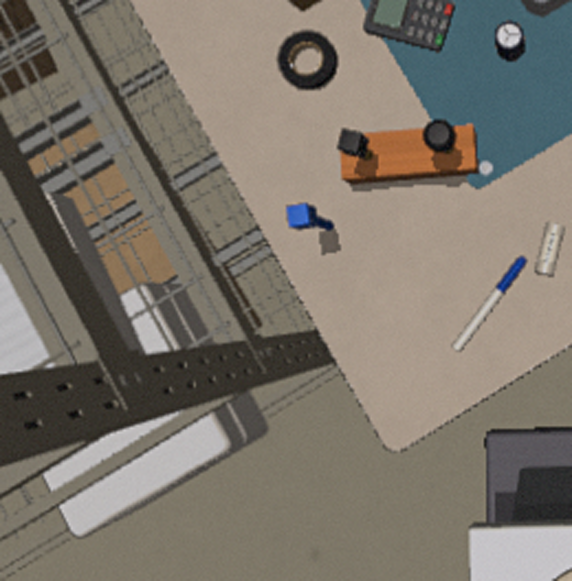

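```bash
python3 - <<'E'
from h import *
c=robot.calibration('wrist')
M=R.from_quat(c['attitude']).as_matrix(); print('cam axes x,y,z',M.T.round(2)); print('nadir',proj(c,[c['eye'][0],c['eye'][1],-5]))
print(R.from_quat(robot.get_state()['orientation']).as_matrix().round(3))
for z in (-.7,-.5,-.3,0,.2):
  print(z,[onz(c,*p,z)[:2].round(2) for p in [(250,372),(370,290),(500,185),(400,350),(450,170),(290,200),(400,200)]])
t=robot.calibration('top')
for z in (-.7,-.4,0,.2,.4,.6): print('top',z,[onz(t,*p,z)[:2].round(2) for p in [(55,300),(5,185),(118,270),(35,125),(40,360),(110,310)]])
E
```

```text
cam axes x,y,z [[ 0.25  0.97 -0.  ]
 [ 0.93 -0.24  0.29]
 [ 0.28 -0.07 -0.96]]
nadir [257.44615028  94.31480259]
[[ 0.249  0.968 -0.   ]
 [ 0.968 -0.249 -0.001]
 [-0.001 -0.    -1.   ]]
-0.7 [array([1.18, 0.21]), array([0.89, 0.78]), array([0.58, 1.31]), array([1.23, 0.86]), array([0.47, 1.13]), array([0.44, 0.55]), array([0.54, 0.94])]
-0.5 [array([0.97, 0.27]), array([0.73, 0.73]), array([0.48, 1.16]), array([1.01, 0.8 ]), array([0.39, 1.01]), array([0.37, 0.55]), array([0.45, 0.86])]
-0.3 [array([0.76, 0.33]), array([0.58, 0.68]), array([0.38, 1.02]), array([0.79, 0.74]), array([0.32, 0.9 ]), array([0.3 , 0.54]), array([0.36, 0.78])]
0 [array([0.45, 0.42]), array([0.35, 0.61]), array([0.24, 0.8 ]), array([0.47, 0.64]), array([0.2 , 0.74]), array([0.19, 0.53]), array([0.23, 0.67])]
0.2 [array([0.24, 0.47]), array([0.19, 0.57]), array([0.14, 0.65]), array([0.25, 0.58]), array([0.13, 0.62]), array([0.12, 0.53]), array([0.14, 0.59])]
top -0.7 [array([0.24, 0.84]), array([0.71, 1.07]), array([0.35, 0.59]), array([0.97, 0.95]), array([0.01, 0.9 ]), array([0.2 , 0.62])]
top -0.4 [array([0.27, 0.72]), array([0.66, 0.91]), array([0.36, 0.5 ]), array([0.88, 0.81]), array([0.07, 0.76]), array([0.23, 0.53])]
top 0 [array([0.3 , 0.55]), array([0.6 , 0.69]), array([0.37, 0.39]), array([0.76, 0.62]), array([0.16, 0.59]), array([0.27, 0.41])]
top 0.2 [array([0.32, 0.47]), array([0.57, 0.59]), array([0.38, 0.34]), array([0.7 , 0.53]), array([0.2, 0.5]), array([0.3 , 0.35])]
top 0.4 [array([0.34, 0.39]), array([0.53, 0.48]), array([0.38, 0.28]), array([0.64, 0.43]), array([0.24, 0.41]), array([0.32, 0.3 ])]
top 0.6 [array([0.35, 0.3 ]), array([0.5 , 0.37]), array([0.39, 0.23]), array([0.58, 0.34]), array([0.28, 0.32]), array([0.34, 0.24])]
```

Call:
play_rows:
  plan: [-1,-5,1,0,-1,-5,1,0,-1,-5,1,0,-0.5,-4,1,0]

```text
time_s: 0.65
tcp_pos: [0.0944, 0.3139, 0.2908]
orientation: [0.79, 0.613, -0.003, 0.001]
force: [0.4, 0.2, 0.8]
opening: 0.0858
```

```bash
python3 - <<'E'
from h import *
t=robot.calibration('top')
f=lambda u,v,z: onz(t,130+u/7,150+v/7,z)
a,b,c,d=[f(*p,.164) for p in [(185,199),(247,214),(228,288),(166,264)]]
print(a,b,c,d); 
for p,q in [(a,b),(d,c),(d,a),(c,b)]: print(np.degrees(np.arctan2(*(q-p)[1::-1])), np.linalg.norm(q-p))
print('stand',[f(*p,.06)[:2].round(3) for p in [(180,215),(597,185),(608,330),(180,360)]])
print('blue',f(38,475,.164))
E
```

```text
[0.57727913 0.26429046 0.164     ] [0.57191644 0.24448562 0.164     ] [0.5482532  0.25055756 0.164     ] [0.55647257 0.2703113  0.164     ]
-105.15104444990577 0.020518038386149677
-112.59179247256611 0.021395514179163903
-16.13896978159163 0.02166018187648037
-14.391484509808436 0.02442984556629284
stand [array([0.589, 0.286]), array([0.596, 0.14 ]), array([0.545, 0.137]), array([0.538, 0.286])]
blue [0.4902367 0.3106545 0.164    ]
```

Call:
play_rows:
  plan: [5,-3.5,0,0,5,-3.5,0,0,5,-3.5,0,0,5,-2,0,0,5,0,0,0,4,1.5,0,0,4,1.5,0,0]
  jaw: 100

```text
time_s: 1.52
tcp_pos: [0.4311, 0.2113, 0.292]
orientation: [0.79, 0.613, 0.001, 0.002]
force: [0.6, -0.5, -0.0]
opening: 0.0522
```

```bash
python3 - <<'E'
from h import *
print(robot.get_state())
im,c=grab('wrist','w2.png'); np.save('w2c.npy',c,allow_pickle=True); print(c)
for p in [[.564,.254,.164],[.569,.169,.162]]: print(proj(c,p))
E
```

```text
{'time_s': 1.525, 'joint_positions': array([ 0.21228991,  0.18477676,  1.56043374, -0.00259382,  1.39386373,
       -1.10771742]), 'qvel': array([ 0.10335651,  0.80466854, -0.93033315, -0.00107378,  0.11871925,
        0.11596545]), 'effort': array([-7.15688579e-01, -3.97258329e+01, -2.23953116e+01,  4.05899118e-03,
       -1.85808730e-01, -1.56367826e-01]), 'tcp_pos': array([0.43108869, 0.21127721, 0.29204326]), 'orientation': array([7.89849723e-01, 6.13297805e-01, 5.82300564e-04, 1.69621173e-03]), 'force': array([ 0.57322825, -0.46558117, -0.04484104]), 'torque': array([-0.08207752, -0.02722575, -0.00531005]), 'opening': 0.05221798519668426}
{'mtx': array([[317.41959704,   0.        , 257.16395983],
       [  0.        , 317.41959704, 191.52219074],
       [  0.        ,   0.        ,   1.        ]]), 'D': array([-0.06065495,  0.        ,  0.        ,  0.        ,  0.        ]), 'eye': array([0.3586423 , 0.22977517, 0.41267598]), 'attitude': array([0.78072164, 0.60645753, 0.09194647, 0.11928468])}
[336.47543731 308.71118263]
[250.42724945 329.85075156]
```

View pics/w2.png

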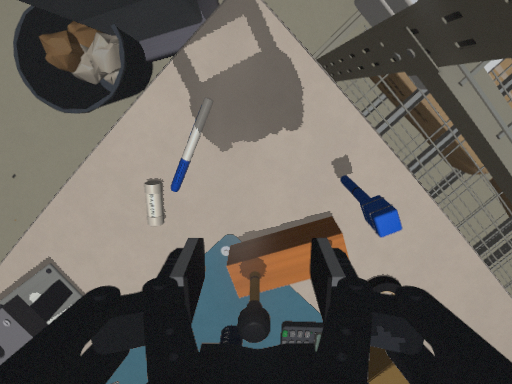

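Call:
play_rows:
  plan: [1,4,0,0,0,0,0,0,0,0,0,0]

```text
time_s: 1.95
tcp_pos: [0.4454, 0.2528, 0.2892]
orientation: [0.79, 0.613, -0.001, 0.001]
force: [0.0, 0.4, 0.6]
opening: 0.052
```

```bash
python3 - <<'E'
from h import *
c=robot.calibration('wrist');print(robot.get_state()['tcp_pos'])
im,c2=grab('wrist','w3.png'); np.save('w3c.npy',c,allow_pickle=True); print(c['eye']-c2['eye'])
for p in [[.564,.254,.164],[.569,.169,.162]]: print(proj(c,p))
crop(im,180,220,340,340,5,'w3c.png')
im,_=grab('top','t4.png'); im,_=grab('scene','s4.png')
E
```

```text
[0.44538069 0.25276652 0.28924128]
[0. 0. 0.]
[290.88946777 308.22636748]
[205.20338045 329.11629583]
```

View pics/w3c.png

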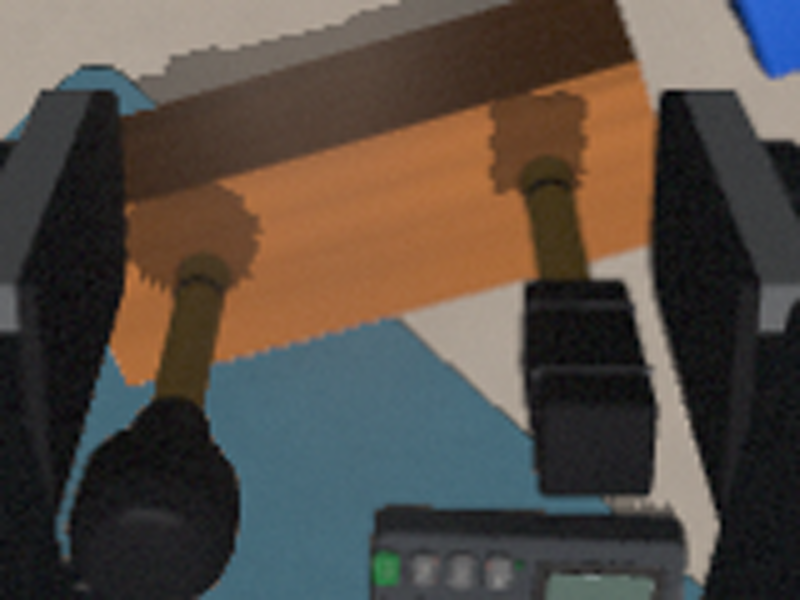

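View pics/s4.png

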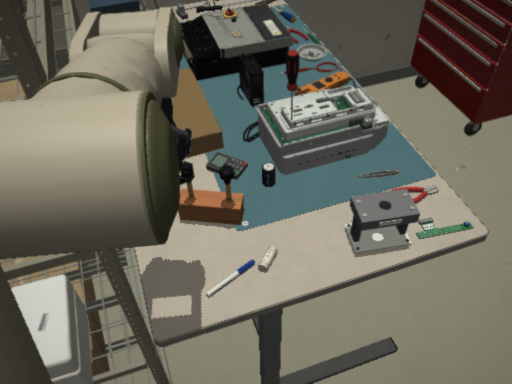

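```bash
python3 - <<'E'
from h import *
c=np.load('w3c.npy',allow_pickle=True).item()
f=lambda u,v,z: onz(c,180+u/5,220+v/5,z)
pts=[(532,370),(655,377),(652,491),(543,495)]
a=[f(*p,.164) for p in pts]; print(np.mean(a,0)); 
for p,q in [(0,1),(3,2),(0,3),(1,2)]:
    v=a[q]-a[p]; print(np.degrees(np.arctan2(v[1],v[0])),np.linalg.norm(v))
b=[f(*p,.120) for p in [(527,283),(628,283)]]; v=b[1]-b[0]; print('low edge',b,np.degrees(np.arctan2(v[1],v[0])),np.linalg.norm(v))
print('hole',f(547,168,.06), 'band72? ', f(548,180,.07),'hole spare',f(202,268,.06))
t=robot.calibration('top'); 
print(np.mean([onz(t,130+u/7,150+v/7,.164) for u,v in [(185,199),(247,214),(228,288),(166,264)]],0))
print('tri top',tri([ray(t,130+206/7,150+241/7),ray(c,180+595/5,220+433/5)]))
print('spare hole/top', f(150,520,.162), onz(t,130+484/7,150+217/7,.162))
s=robot.calibration('scene'); print('scene top', onz(s,130+337/6,140+158/6,.164),'scene hole',onz(s,130+370/6,140+348/6,.06),onz(s,130+594/6,140+368/6,.06))
im=cv2.cvtColor(cv2.imread('pics/t4.png'),cv2.COLOR_BGR2RGB); crop(im,130,150,240,230,7,'t5.png')
E
```

```text
[0.56443759 0.26169288 0.164     ]
71.51887095091134 0.022542463924363838
77.81065571011622 0.02045974407980356
-8.386825804472185 0.02784016107231768
-12.417187408130493 0.025308603537641677
low edge [array([0.55776771, 0.25384179, 0.12      ]), array([0.56310871, 0.27437894, 0.12      ])] 75.42227084163704 0.021220289583013845
hole [0.56533949 0.26218087 0.06      ] band72?  [0.5630644  0.26197747 0.07      ] hole spare [0.57143203 0.1716963  0.06      ]
[0.56348034 0.25741123 0.164     ]
tri top [0.56456684 0.25979265 0.1621477 ]
spare hole/top [0.56431167 0.17529763 0.162     ] [0.56931349 0.16911721 0.162     ]
scene top [0.5607618  0.25526257 0.164     ] scene hole [0.56250198 0.25637185 0.06      ] [0.56690615 0.16741654 0.06      ]
```

View pics/t5.png

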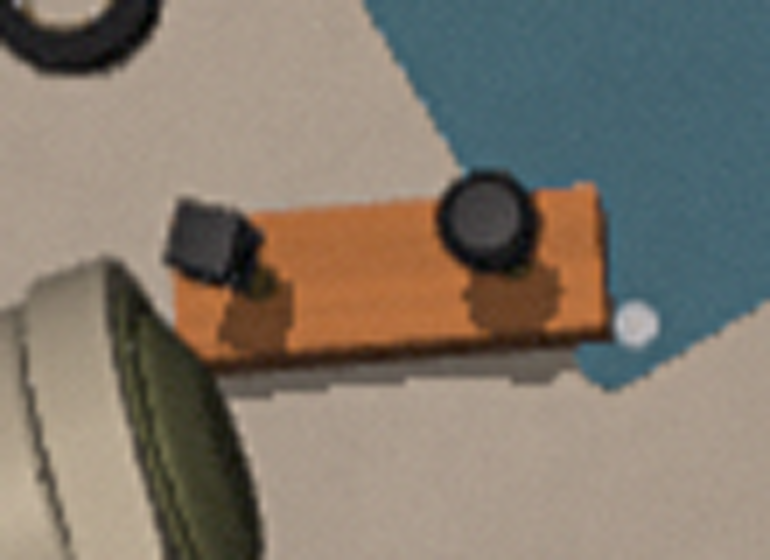

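Call:
play_rows:
  plan: [6,0.4,0,0,6,0.4,0,0,0,0,0,0,0,0,0,0]

```text
time_s: 2.6
tcp_pos: [0.5671, 0.2586, 0.2895]
orientation: [0.791, 0.612, -0.001, 0.001]
force: [0.0, 0.5, -0.4]
opening: 0.0516
```

```bash
python3 - <<'E'
from h import *
c=robot.calibration('wrist');s=robot.get_state();print(s['tcp_pos'],R.from_quat(s['orientation']).as_matrix().round(3))
im,_=grab('wrist','w4.png');np.save('w4c.npy',c,allow_pickle=True)
print(proj(c,[.5645,.2617,.164]))
E
```

```text
[0.5671359  0.25858952 0.2894762 ] [[ 0.251  0.968 -0.001]
 [ 0.968 -0.251 -0.003]
 [-0.003  0.    -1.   ]]
[260.67874785 185.69646786]
```

View pics/w4.png

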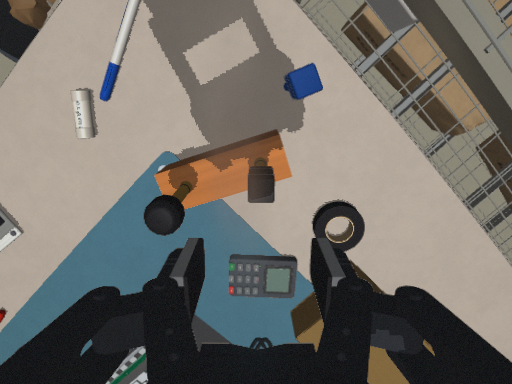

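```bash
python3 - <<'E'
from h import *
im=cv2.cvtColor(cv2.imread('pics/w4.png'),cv2.COLOR_BGR2RGB); crop(im,220,140,320,215,8,'w4c.png')
E
```

```text
(no output)
```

View pics/w4c.png

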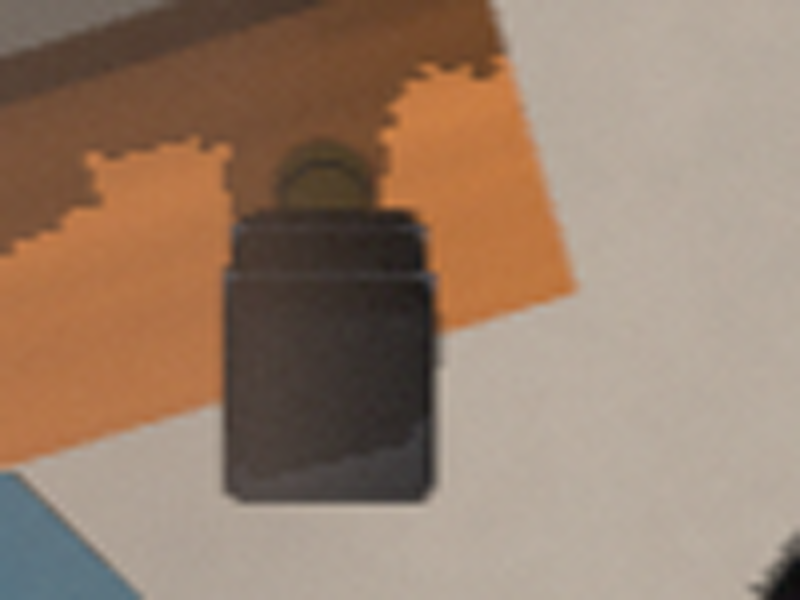

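```bash
python3 - <<'E'
from h import *
c=np.load('w4c.npy',allow_pickle=True).item()
print(onz(c,220+330/8,140+388/8,.164),onz(c,220+326/8,140+180/8,.068), 'tool pos .5671 .2586')
p=onz(c,220+330/8,140+388/8,.164); d=p-np.array([.5671,.2586,.164]); print('along jaw',d@[.251,.968,0],'perp',d@[.968,-.251,0])
E
```

```text
[0.56690462 0.26156213 0.164     ] [0.56584316 0.26219722 0.068     ] tool pos .5671 .2586
along jaw 0.0028183052780853908 perp -0.0009326198247110017
```

Call:
play_rows:
  plan: [0,0.3,-4,0,0,0,-4,0,0,0,-3.5,0,0,0,0,0,0,0,0,0]

```text
time_s: 3.28
tcp_pos: [0.5634, 0.2619, 0.1788]
orientation: [0.79, 0.613, 0.003, 0.003]
force: [-0.3, 0.1, -0.3]
opening: 0.052
```

```bash
python3 - <<'E'
from h import *
c=robot.calibration('wrist');s=robot.get_state();print(s['tcp_pos'],R.from_quat(s['orientation']).as_matrix().round(3))
im,_=grab('wrist','w5.png');np.save('w5c.npy',c,allow_pickle=True)
E
```

```text
[0.56339646 0.26194005 0.17884799] [[ 0.25   0.968  0.008]
 [ 0.968 -0.25  -0.001]
 [ 0.001  0.008 -1.   ]]
```

View pics/w5.png

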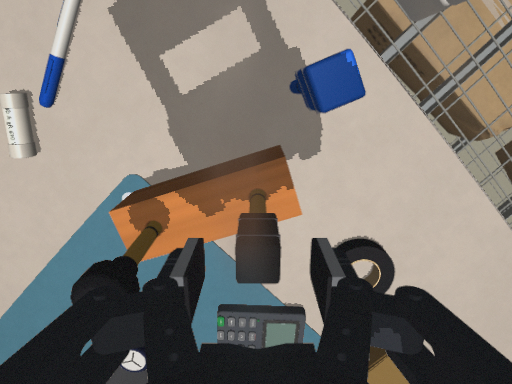

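Call:
play_rows:
  plan: [0.3,0,-2,0,0,0,-1.4,0,0,0,0,0]

```text
time_s: 3.7
tcp_pos: [0.5669, 0.262, 0.1441]
orientation: [0.79, 0.613, 0.004, 0.003]
force: [0.7, -0.8, -0.0]
opening: 0.0521
```

```bash
python3 - <<'E'
from h import *
s=robot.get_state();print(s['tcp_pos'],R.from_quat(s['orientation']).as_matrix().round(4),s['force'],s['qvel'])
im,_=grab('wrist','w6.png')
s=robot.get_state();print(s['tcp_pos'],R.from_quat(s['orientation']).as_matrix().round(4),s['force'],s['qvel'])
E
```

```text
[0.56690452 0.26203158 0.14410794] [[ 2.495e-01  9.683e-01  1.040e-02]
 [ 9.684e-01 -2.495e-01 -2.000e-04]
 [ 2.400e-03  1.010e-02 -9.999e-01]] [ 0.74074496 -0.77699264 -0.02248273] [-0.00183696 -0.00744508 -0.01276734 -0.00028207 -0.00036778 -0.00049492]
[0.56714175 0.26211895 0.14474621] [[ 0.2495  0.9683  0.0113]
 [ 0.9684 -0.2496  0.    ]
 [ 0.0028  0.011  -0.9999]] [0.55837947 0.61081288 0.36418409] [ 0.00011922 -0.01369981 -0.01313897  0.00019841  0.00750612 -0.00136263]
```

View pics/w6.png

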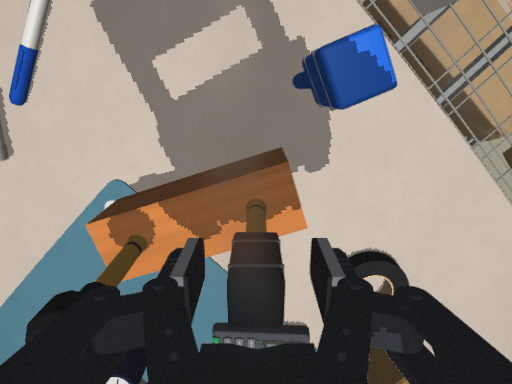

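Call:
play_rows:
  plan: [0,0,0,0,0,0,0,0,0,0,0,0,0,0,0,0,0,0,0,0]
  jaw: 255
  force: 50

```text
time_s: 4.38
tcp_pos: [0.5674, 0.2621, 0.1454]
orientation: [0.79, 0.613, 0.005, 0.004]
force: [0.1, -0.6, -1.5]
opening: 0.0211
```

```bash
cat > st.py <<'E'
from h import *
s=robot.get_state();print(s['time_s'],s['tcp_pos'].round(4),'toolz',R.from_quat(s['orientation']).as_matrix()[:,2].round(4),'F',s['force'].round(2),'T',s['torque'].round(3),'op',s['opening'],'v',abs(s['qvel']).max().round(4))
E
python3 st.py
```

```text
4.375 [0.5674 0.2621 0.1454] toolz [ 1.220e-02  1.000e-04 -9.999e-01] F [ 0.07 -0.65 -1.53] T [0.001 0.045 0.027] op 0.021149236856456973 v 0.0027
```

Call:
play_rows:
  plan: [0,0,1.5,0,0,0,3,0,0,0,3,0,0,0,3,0,0,0,3,0,0,0,3,0,0,0,1.5,0,0,0,0,0]

```text
time_s: 5.38
tcp_pos: [0.5663, 0.2619, 0.3394]
orientation: [0.79, 0.613, 0.008, 0.005]
force: [0.4, -0.2, -1.2]
opening: 0.022
```

```bash
python3 st.py; python3 - <<'E'
from h import *
im,_=grab('wrist','w7.png');im,_=grab('scene','s7.png')
E
```

```text
5.375 [0.5663 0.2619 0.3394] toolz [ 0.0191  0.0021 -0.9998] F [ 0.37 -0.22 -1.21] T [-0.02  -0.042  0.017] op 0.02195050533452626 v 0.0157
```

View pics/w7.png

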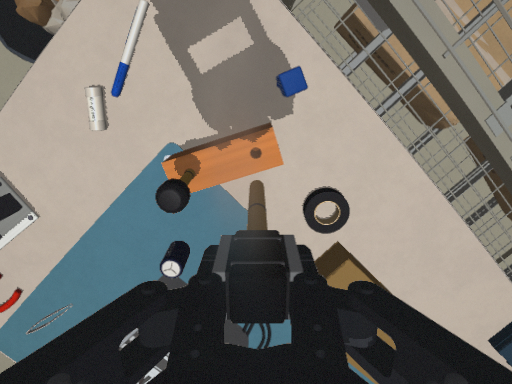

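View pics/s7.png

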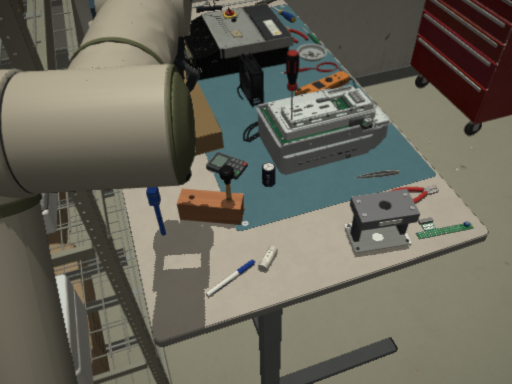

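Call:
play_rows:
  plan: [0,-3,0,0,0,-6,0,0,0,-6,0,0,0,-6,0,0,0,-6,0,0,0,-6,0,0,0,-3,0,0,0,0,0,0]

```text
time_s: 6.48
tcp_pos: [0.5616, -0.1085, 0.3293]
orientation: [0.79, 0.613, 0.002, -0.001]
force: [0.7, -0.2, -0.9]
opening: 0.0215
```

```bash
python3 st.py; python3 - <<'E'
from h import *
t=robot.calibration('top');s=robot.calibration('scene')
print(onz(t,300+347/7,140+280/7,.106),onz(s,335+401/8,180+203/8,.106))
E
```

```text
6.475 [ 0.5616 -0.1085  0.3293] toolz [ 0.0026  0.0037 -1.    ] F [ 0.67 -0.23 -0.88] T [ 0.034  0.04  -0.033] op 0.021466150494095552 v 0.0172
[ 0.57166275 -0.18070651  0.106     ] [ 0.5717119  -0.18172914  0.106     ]
```

Call:
play_rows:
  plan: [0.5,-3.5,0,0,0.5,-3.5,0,0,0,0,0,0,0,0,0,0]

```text
time_s: 6.98
tcp_pos: [0.5718, -0.1758, 0.3273]
orientation: [0.789, 0.615, 0.002, -0.003]
force: [-0.6, -0.5, -0.8]
opening: 0.0214
```

```bash
python3 st.py; python3 - <<'E'
from h import *
c=robot.calibration('wrist');im,_=grab('wrist','w8.png');np.save('w8c.npy',c,allow_pickle=True);crop(im,200,110,320,200,6.5,'w8c.png')
im,_=grab('scene','s8.png');crop(im,300,100,440,205,5.5,'s8c.png');im,_=grab('top','t8.png')
E
python3 st.py
```

```text
6.975 [ 0.5718 -0.1758  0.3273] toolz [-8.0e-04  7.1e-03 -1.0e+00] F [-0.6  -0.52 -0.75] T [ 0.056 -0.059 -0.021] op 0.021414643337001594 v 0.007
7.125 [ 0.5718 -0.176   0.3276] toolz [-3.0e-04  6.6e-03 -1.0e+00] F [ 0.67  0.31 -1.89] T [-0.065  0.016 -0.04 ] op 0.021358288377774308 v 0.0054
```

View pics/w8.png

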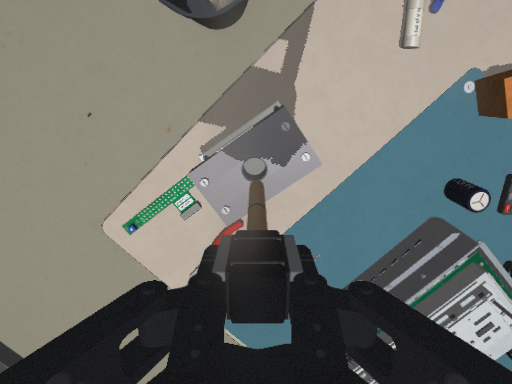

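View pics/s8.png

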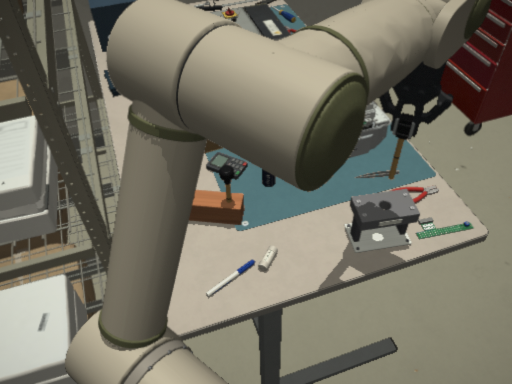

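View pics/t8.png

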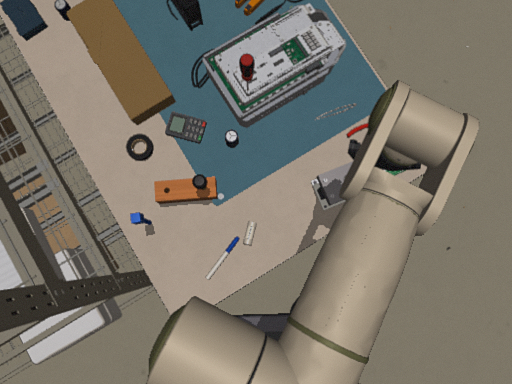

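View pics/w8c.png

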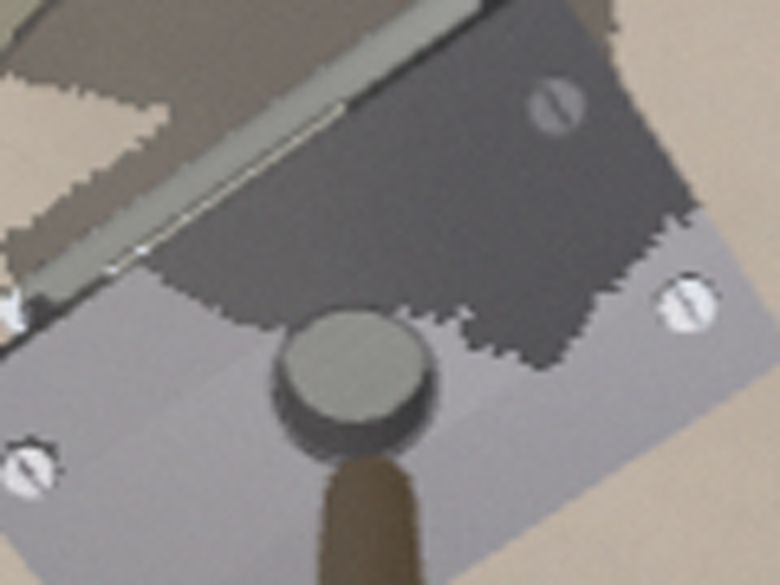

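View pics/s8c.png

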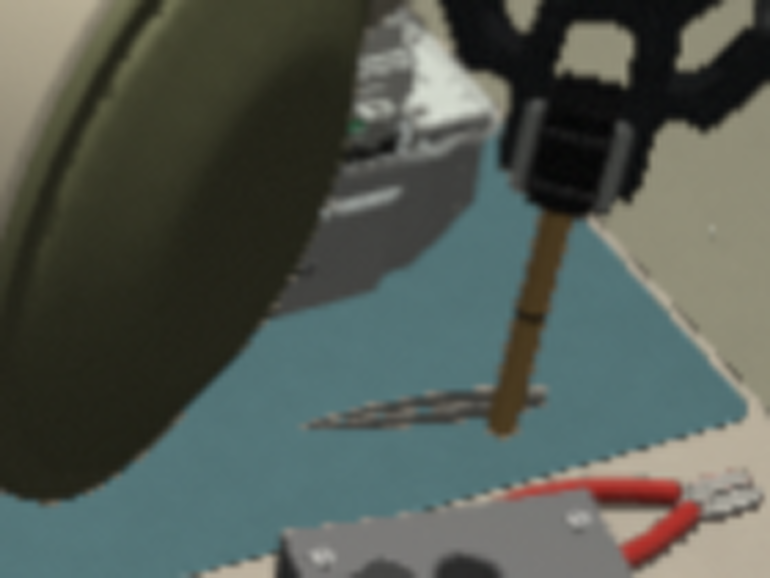

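```bash
python3 - <<'E'
from h import *
c=np.load('w8c.npy',allow_pickle=True).item()
f=lambda u,v,z: onz(c,200+u/6.5,110+v/6.5,z)
# rim extremes
for p in [(272,385),(438,385),(355,307),(355,468),(355,387)]: print('rim',f(*p,.106).round(4))
e=f(368,457,.192); print('tip near edge',e)
d=e-c['eye']; d[2]=0; d/=np.linalg.norm(d); print('tip',e+.006*d)
l,r=f(318,560,.22),f(422,560,.22); print('mid-rod at', (l+r)/2, np.linalg.norm(l-r))
a,b=f(326,475,.195),f(414,475,.195); print('rod low',(a+b)/2,np.linalg.norm(a-b))
s=robot.calibration('scene')
g=lambda u,v:(300+u/5.5,100+v/5.5)
for nm,(u,v) in dict(tip=(503,428),band=(530,317),under=(557,212)).items():
    ee,dd=ray(s,*g(u,v)); 
    # point at y of rod: intersection w/ plane z
    print(nm,[onz(s,*g(u,v),z).round(4) for z in ((.192,) if nm=='tip' else (.252,) if nm=='band' else (.302,))])
E
```

```text
rim [ 0.5727 -0.1921  0.106 ]
rim [ 0.5796 -0.1647  0.106 ]
rim [ 0.5631 -0.1751  0.106 ]
rim [ 0.5903 -0.182   0.106 ]
rim [ 0.5765 -0.1785  0.106 ]
tip near edge [ 0.56653668 -0.17415765  0.192     ]
tip [ 0.57238191 -0.17551167  0.192     ]
mid-rod at [ 0.57131451 -0.17527033  0.22      ] 0.01209163796609035
rod low [ 0.56811822 -0.17430873  0.195     ] 0.011209905033655416
tip [array([ 0.5695, -0.1793,  0.192 ])]
band [array([ 0.564 , -0.1775,  0.252 ])]
under [array([ 0.5614, -0.1768,  0.302 ])]
```

Call:
play_rows:
  plan: [0.4,-0.3,-2,0,0,0,-2,0,0,0,-1.8,0,0,0,-1,0,0,0,0,0,0,0,0,0]

```text
time_s: 7.88
tcp_pos: [0.5764, -0.1754, 0.26]
orientation: [0.787, 0.617, 0.003, -0.001]
force: [0.8, -0.3, -1.9]
opening: 0.0214
```

```bash
python3 st.py; python3 - <<'E'
from h import *
c=robot.calibration('wrist');im,_=grab('wrist','w9.png');np.save('w9c.npy',c,allow_pickle=True);crop(im,200,130,320,220,6.5,'w9c.png')
im,_=grab('scene','s9.png');crop(im,340,120,440,260,4.2,'s9c.png')
E
python3 st.py
```

```text
7.875 [ 0.5764 -0.1754  0.26  ] toolz [ 0.003   0.0052 -1.    ] F [ 0.79 -0.34 -1.88] T [ 0.002  0.001 -0.022] op 0.021402732407603688 v 0.002
7.975 [ 0.5764 -0.1755  0.2599] toolz [ 0.003   0.0052 -1.    ] F [-0.57 -0.91 -1.2 ] T [-0.005 -0.015 -0.035] op 0.021567044396012588 v 0.0034
```

View pics/w9c.png

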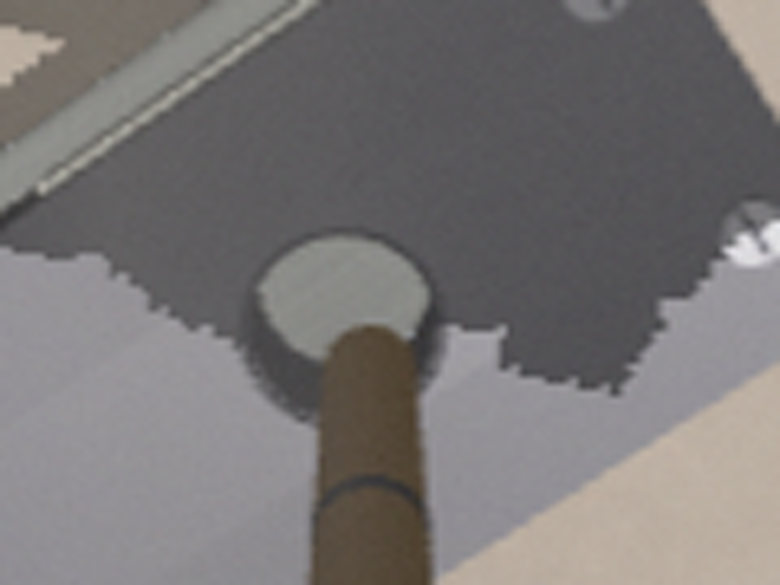

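View pics/s9c.png

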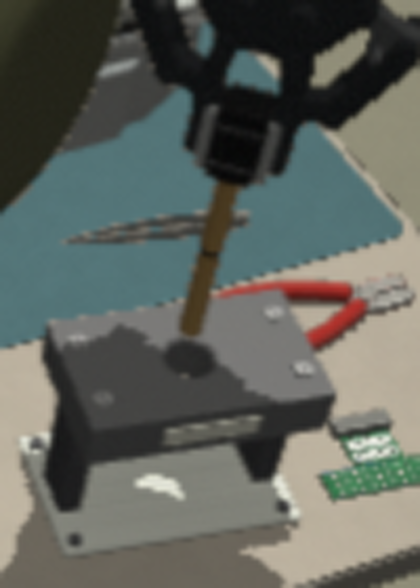

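```bash
cat > tw.py <<'E'
from h import *
def circ(c,ctr,r,z,n=72):
    th=np.linspace(0,2*np.pi,n); M=R.from_quat(c['attitude']).as_matrix().T
    P=np.c_[ctr[0]+r*np.cos(th),ctr[1]+r*np.sin(th),np.full(n,z)]
    return cv2.projectPoints(P,cv2.Rodrigues(M)[0],-M@c['eye'],c['mtx'],c['D'])[0][:,0]
E
python3 - <<'E'
from tw import *
c=np.load('w9c.npy',allow_pickle=True).item()
K=6.5;f=lambda u,v,z: onz(c,200+u/K,130+v/K,z)
L,Rr,T=f(245,335,.106),f(443,335,.106),f(345,233,.106)
print(L,Rr,T,np.linalg.norm(L-Rr))
x=(.5765,-.1785)
m=(L+Rr)/2; d=T-c['eye'];d[2]=0;d/=np.linalg.norm(d); print('win',m,T+.013*d)
z=.26-.135
e=f(371,325,z);print('tip',e+.006*d)
w=(T+.013*d+m)/2
def show(ctr,r,z):
    q=(circ(c,ctr,r,z)-[200,130])*K; print('bbox',q.min(0).round(),q.max(0).round())
show(w,.013,.106); show((e+.006*d),.006,z)
E
```

```text
[ 0.57366264 -0.19192952  0.106     ] [ 0.58025507 -0.16538927  0.106     ] [ 0.56302926 -0.17502894  0.106     ] 0.02734675767947443
win [ 0.57695885 -0.17865939  0.106     ] [ 0.57554264 -0.17855249  0.106     ]
tip [ 0.57722383 -0.1751973   0.125     ]
bbox [249. 238.] [437. 420.]
bbox [323. 325.] [416. 414.]
```

```bash
python3 - <<'E'
from tw import *
im=cv2.cvtColor(cv2.imread('pics/s9.png'),cv2.COLOR_BGR2RGB); crop(im,365,150,415,220,8.5,'s9d.png')
E
```

```text
(no output)
```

View pics/s9d.png

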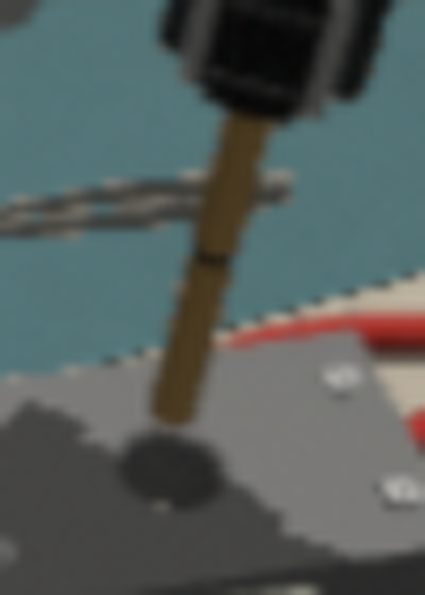

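```bash
python3 - <<'E'
from tw import *
s=robot.calibration('scene');K=8.5
g=lambda u,v:(365+u/K,150+v/K)
w=onz(s,*g(172,469),.106);print('win',w)
def show(ctr,r,z):
    q=(circ(s,ctr,r,z)-[365,150])*K; print('bbox',q.min(0).round(),q.max(0).round())
show(w,.013,.106)
for z in (.120,.125,.130):
  t=onz(s,*g(174,408),z); print(z,t,'win-tip',(w-t)[:2]); show(t,.006,z)
# predicted upright rod axis
t=onz(s,*g(174,408),.125)
for h in (0,.06,.11): print(((proj(s,[t[0],t[1],.125+h])-[365,150])*K).round())
E
```

```text
win [ 0.57233768 -0.18196442  0.106     ]
bbox [120. 431.] [224. 507.]
0.12 [ 0.58038455 -0.17998745  0.12      ] win-tip [-0.00804687 -0.00197697]
bbox [150. 391.] [198. 425.]
0.125 [ 0.57555385 -0.1791055   0.125     ] win-tip [-0.00321617 -0.00285892]
bbox [150. 391.] [198. 426.]
0.13 [ 0.57072316 -0.17822354  0.13      ] win-tip [ 0.00161452 -0.00374088]
bbox [150. 390.] [198. 426.]
[174. 408.]
[218. 239.]
[259.  87.]
```

```bash
cat > lean.py <<'E'
from tw import *
import sys
def mask(im):
    h=cv2.cvtColor(im,cv2.COLOR_RGB2HSV); return ((h[...,0]>8)&(h[...,0]<24)&(h[...,1]>110)&(h[...,2]>35)).astype(np.uint8)
def plane_of(c,im,box):
    x0,y0,x1,y1=box; m=mask(im)[y0:y1,x0:x1]
    n,l,st,_=cv2.connectedComponentsWithStats(m); k=1+np.argmax(st[1:,4]); 
    pts=[]
    for v in range(y1-y0):
        xs=np.flatnonzero(l[v]==k)
        if len(xs)>=3: pts.append((x0+xs.mean(),y0+v,len(xs)))
    pts=np.array(pts); return pts
def fit(c,pts):
    D=np.array([ray(c,u,v)[1] for u,v,_ in pts]); n=np.linalg.svd(D)[2][-1]; return n,n@c['eye'],np.abs(D@n).max()
E
python3 - <<'E'
from lean import *
for n in ('9',):
    ims={k:cv2.cvtColor(cv2.imread(f'pics/{k}{n}.png'),cv2.COLOR_BGR2RGB) for k in 'ws'}
    cw=np.load('w9c.npy',allow_pickle=True).item(); cs=robot.calibration('scene')
    pw=plane_of(cw,ims['w'],(235,170,280,235)); ps=plane_of(cs,ims['s'],(370,160,405,205))
    print(pw[::6].round(1)); print(ps[::5].round(1))
    pw=pw[12:]; ps=ps[3:-5]
    a=fit(cw,pw);b=fit(cs,ps); d=np.cross(a[0],b[0]);d/=d[2]; print('axis dir',d,a[2],b[2])
    for z in (.125,.185,.26):
        A=np.array([a[0],b[0],[0,0,1]]); print(z,np.linalg.solve(A,[a[1],b[1],z]))
E
```

```text
Traceback (most recent call last):
  File "lean.py", line 7, in plane_of
    n,l,st,_=cv2.connectedComponentsWithStats(m); k=1+np.argmax(st[1:,4]);
                                                      ~~~~~~~~~^^^^^^^^^^
ValueError: attempt to get argmax of an empty sequence
```

```bash
python3 - <<'E'
from lean import *
for f,p in (('w9',(257,195)),('s9',(387,190))):
    im=cv2.cvtColor(cv2.imread(f'pics/{f}.png'),cv2.COLOR_BGR2HSV)
    print(im[p[1],p[0]-12:p[0]+13].tolist())
E
```

```text
[[140, 5, 151], [130, 5, 148], [132, 10, 134], [168, 12, 108], [17, 54, 85], [18, 64, 87], [15, 64, 88], [15, 69, 89], [17, 73, 87], [17, 72, 89], [17, 74, 86], [16, 75, 88], [17, 78, 85], [17, 83, 86], [19, 91, 81], [16, 96, 82], [17, 92, 80], [18, 94, 81], [15, 94, 81], [4, 16, 109], [143, 7, 149], [126, 9, 149], [130, 5, 149], [132, 9, 149], [132, 9, 149]]
[[92, 77, 119], [92, 77, 120], [92, 77, 120], [92, 77, 120], [92, 77, 122], [92, 77, 120], [93, 73, 118], [92, 62, 123], [90, 57, 117], [78, 35, 87], [19, 113, 68], [19, 144, 71], [19, 140, 73], [19, 140, 73], [14, 115, 84], [11, 72, 131], [7, 77, 153], [4, 99, 150], [3, 114, 150], [3, 101, 146], [2, 70, 139], [2, 53, 136], [3, 46, 133], [3, 37, 130], [4, 34, 128]]
```

```bash
sed -i 's/return ((h.*/return ((h[...,0]>9)\&(h[...,0]<25)\&(h[...,1]>45)\&(h[...,2]>35)\&(h[...,2]<125)).astype(np.uint8)/' lean.py
python3 - <<'E'
from lean import *
for n in ('9',):
    ims={k:cv2.cvtColor(cv2.imread(f'pics/{k}{n}.png'),cv2.COLOR_BGR2RGB) for k in 'ws'}
    cw=np.load('w9c.npy',allow_pickle=True).item(); cs=robot.calibration('scene')
    pw=plane_of(cw,ims['w'],(235,170,280,232)); ps=plane_of(cs,ims['s'],(370,162,405,205))
    print(pw[::6].round(1).tolist()); print(ps[::4].round(1).tolist())
    pw=pw[10:]; ps=ps[3:-4]
    a=fit(cw,pw);b=fit(cs,ps); d=np.cross(a[0],b[0]);d/=d[2]; print('axis dir',d,a[2],b[2])
    for z in (.125,.185,.26):
        A=np.array([a[0],b[0],[0,0,1]]); print(z,np.linalg.solve(A,[a[1],b[1],z]))
E
```

```text
[[257.0, 180.0, 5.0], [256.5, 186.0, 14.0], [256.0, 192.0, 15.0], [256.0, 198.0, 15.0], [256.5, 204.0, 6.0], [256.5, 210.0, 16.0], [256.5, 216.0, 18.0], [257.0, 222.0, 19.0], [256.5, 228.0, 20.0]]
[[394.0, 164.0, 5.0], [393.0, 168.0, 5.0], [391.5, 172.0, 8.0], [390.5, 176.0, 6.0], [389.5, 180.0, 4.0], [388.0, 184.0, 5.0], [387.0, 188.0, 5.0], [386.5, 192.0, 6.0], [385.5, 196.0, 6.0]]
axis dir [ 0.0171041  -0.00329594  1.        ] 0.003677462776451999 0.0008494852084353947
0.125 [ 0.61591313 -0.18479985  0.125     ]
0.185 [ 0.61693937 -0.18499761  0.185     ]
0.26 [ 0.61822218 -0.18524481  0.26      ]
```

```bash
python3 - <<'E'
from tw import *
c=np.load('w9c.npy',allow_pickle=True).item();print(c['eye'])
K=6.5
d=np.array([.97,-.245,0])
# near edge of tip, band lower edge/upper edge, handle underside edge
for z,v in ((.125,325),(.185,481)):
    e=onz(c,200+371/K,130+v/K,z); print(z,e+.006*d, (e+.006*d-c['eye'])@d)
w=cv2.imread('pics/w9.png'); cv2.imwrite('pics/w9e.png',cv2.resize(w[170:320,200:320],None,fx=4,fy=4,interpolation=cv2.INTER_CUBIC))
E
```

```text
[ 0.50384513 -0.15836371  0.380797  ]
0.125 [ 0.57726842 -0.17504105  0.125     ] 0.07530654083777637
0.185 [ 0.5771859  -0.17536577  0.185     ] 0.07530604814430607
```

View pics/w9e.png

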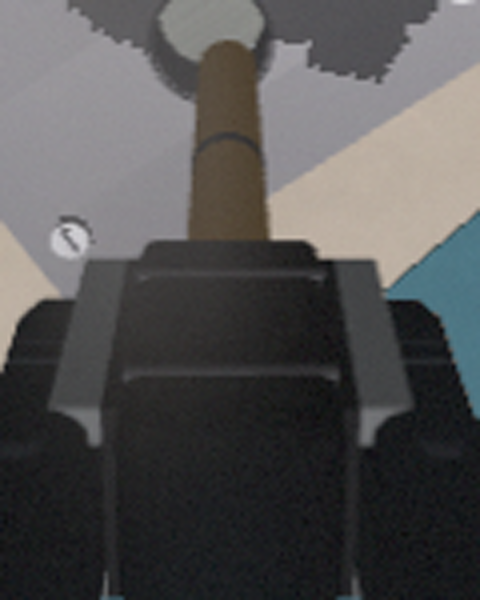

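Call:
play_rows:
  plan: [-0.1,-0.35,0,0,0,0,0,0,0,0,0,0]

```text
time_s: 8.35
tcp_pos: [0.5755, -0.1795, 0.2607]
orientation: [0.787, 0.616, 0.003, -0.0]
force: [-0.2, 0.2, -1.0]
opening: 0.0215
```

```bash
python3 st.py; python3 - <<'E'
from h import *
c=robot.calibration('wrist');im,_=grab('wrist','w10.png');np.save('w10c.npy',c,allow_pickle=True);crop(im,200,130,320,220,6.5,'w10c.png')
im,_=grab('scene','s10.png');crop(im,365,150,415,220,8.5,'s10d.png')
E
```

```text
8.35 [ 0.5755 -0.1795  0.2607] toolz [ 0.0042  0.0045 -1.    ] F [-0.19  0.22 -1.  ] T [-0.    -0.027 -0.026] op 0.02145663658274593 v 0.0034
```

View pics/w10c.png

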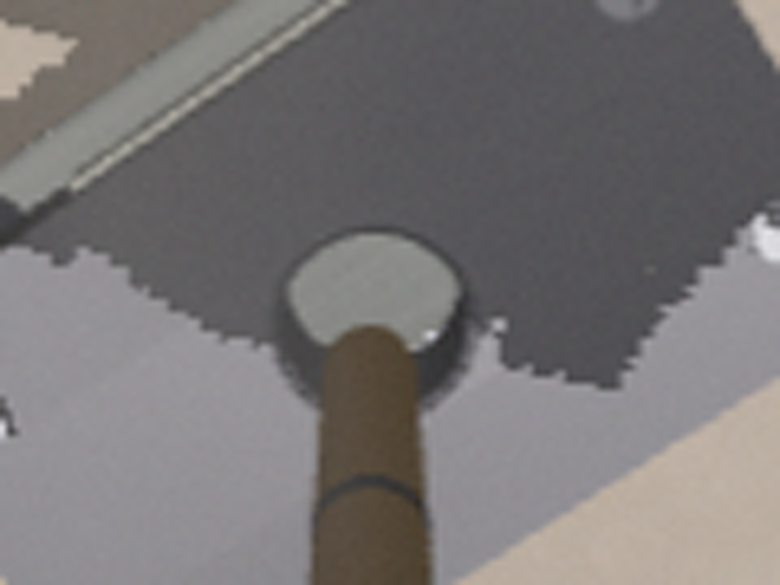

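View pics/s10d.png

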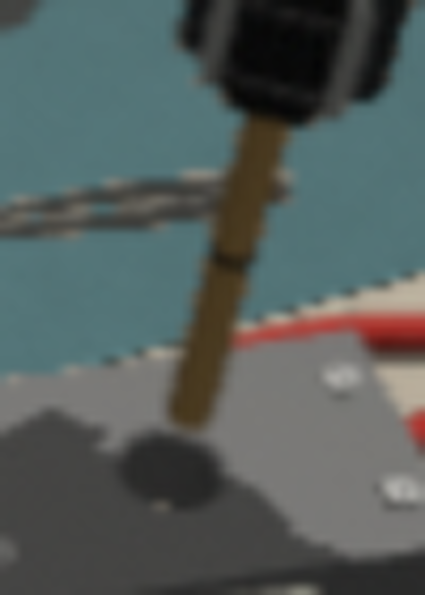

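```bash
python3 - <<'E'
from tw import *
c=np.load('w10c.npy',allow_pickle=True).item();K=6.5
f=lambda u,v,z: onz(c,200+u/K,130+v/K,z)
L,Rr,T=f(277,330,.106),f(472,330,.106),f(375,231,.106); d=np.array([.97,-.245,0])
m=(L+Rr)/2; T2=T+.013*d; print(m,T2,'jaw', (m-T2)@[.245,.97,0])
t=f(371,325,.1257)+.006*d; print('tip',t, 'win-tip',(T2-t)[:2],(m-t)[:2])
for w in (T2,m):
  q=(circ(c,w,.013,.106)-[200,130])*K;print(q.min(0).round(),q.max(0).round())
s=robot.calibration('scene');K=8.5
g=lambda u,v:(365+u/K,150+v/K)
w=onz(s,*g(172,469),.106)
for z in (.1257,.128): print('scene win-tip',(w-onz(s,*g(191,411),z))[:2])
E
```

```text
[ 0.5766727  -0.17864925  0.106     ] [ 0.57570823 -0.1784204   0.106     ] jaw 1.430934433289955e-05
tip [ 0.57645069 -0.17923469  0.1257    ] win-tip [-0.00074246  0.00081429] [0.00022201 0.00058544]
[280. 231.] [468. 413.]
[281. 238.] [468. 419.]
scene win-tip [-0.00221243  0.00124169]
scene win-tip [8.66683760e-06 8.22847827e-04]
```

Call:
play_rows:
  plan: [-0.05,0.07,-1,0,0,0,-1.2,0,0,0,-1,0,0,0,0,0]

```text
time_s: 8.95
tcp_pos: [0.5746, -0.1784, 0.2253]
orientation: [0.787, 0.616, 0.003, -0.001]
force: [0.7, -1.0, -2.9]
opening: 0.0214
```

```bash
python3 st.py; python3 - <<'E'
from h import *
c=robot.calibration('wrist');im,_=grab('wrist','w11.png');np.save('w11c.npy',c,allow_pickle=True);crop(im,200,130,320,220,6.5,'w11c.png')
im,_=grab('scene','s11.png');crop(im,365,150,415,220,8.5,'s11d.png')
E
```

```text
8.95 [ 0.5746 -0.1784  0.2253] toolz [ 0.0024  0.0055 -1.    ] F [ 0.66 -1.02 -2.85] T [ 0.045 -0.021  0.01 ] op 0.021396784803143443 v 0.0099
```

View pics/w11c.png

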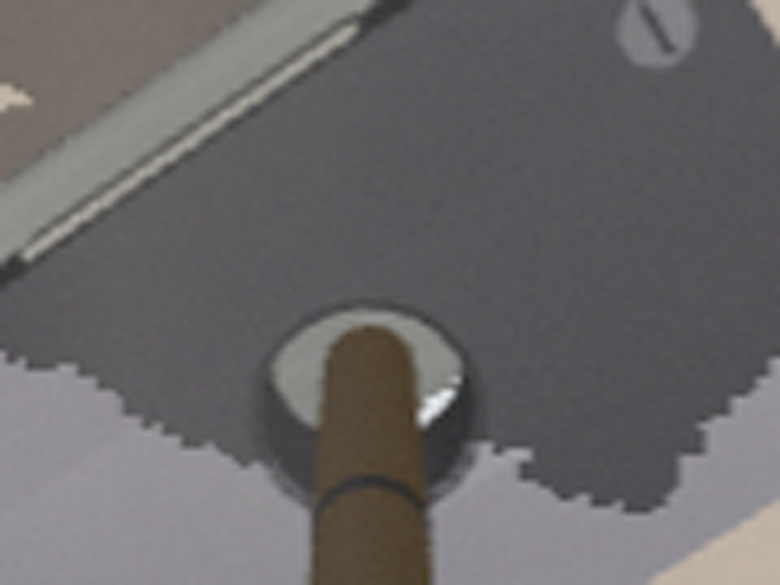

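View pics/s11d.png

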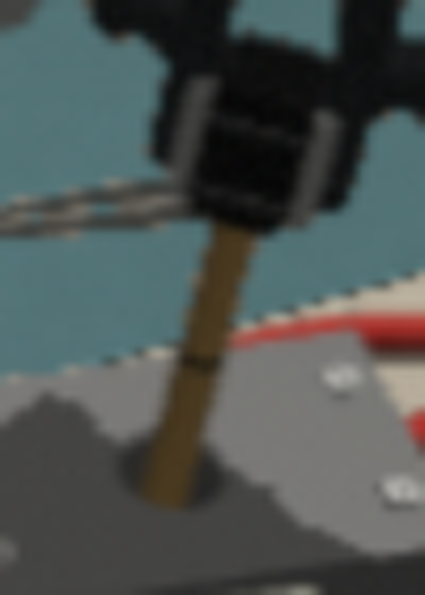

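```bash
python3 - <<'E'
from tw import *
c=np.load('w11c.npy',allow_pickle=True).item();K=6.5
f=lambda u,v,z: onz(c,200+u/K,130+v/K,z)
d=np.array([.97,-.245,0])
m=(f(257,412,.106)+f(479,412,.106))/2; T2=f(368,302,.106)+.013*d
t=f(371,325,.0903)+.006*d; b=f(371,480,.1503)+.006*d
print('m',m,'T2',T2,'tip',t,'band',b)
for w in (T2,m):
  q=(circ(c,w,.013,.106)-[200,130])*K;print(q.min(0).round(),q.max(0).round())
E
```

```text
m [ 0.57588615 -0.17856311  0.106     ] T2 [ 0.5750489  -0.17842605  0.106     ] tip [ 0.57525767 -0.17797494  0.0903    ] band [ 0.57511707 -0.17829649  0.1503    ]
[261. 302.] [474. 506.]
[262. 309.] [474. 512.]
```

Call:
play_rows:
  plan: [0,0,-1.2,0,0,0,-1.2,0,0,0,-0.8,0,0,0,0,0]

```text
time_s: 9.55
tcp_pos: [0.5749, -0.1786, 0.1922]
orientation: [0.787, 0.616, 0.003, -0.001]
force: [0.2, 0.8, -1.5]
opening: 0.0214
```

```bash
python3 st.py; python3 - <<'E'
from h import *
c=robot.calibration('wrist');im,_=grab('wrist','w12.png');np.save('w12c.npy',c,allow_pickle=True);crop(im,200,150,320,240,6.5,'w12c.png')
im,_=grab('scene','s12.png');crop(im,365,150,415,220,8.5,'s12d.png')
E
```

```text
9.55 [ 0.5749 -0.1786  0.1922] toolz [ 0.0042  0.0045 -1.    ] F [ 0.19  0.81 -1.54] T [ 0.01  -0.026 -0.022] op 0.02142927890338227 v 0.009
```

View pics/w12c.png

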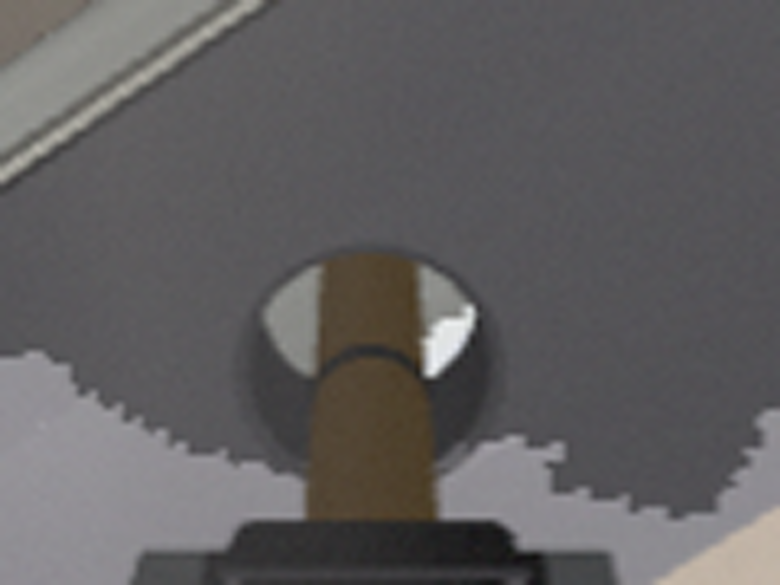

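View pics/s12d.png

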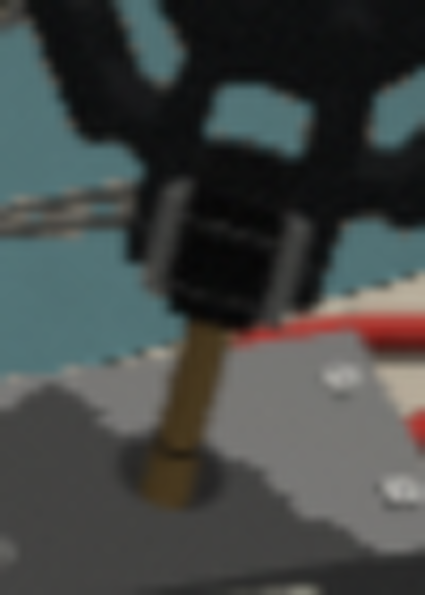

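```bash
python3 - <<'E'
from tw import *
c=np.load('w12c.npy',allow_pickle=True).item();K=6.5
f=lambda u,v,z: onz(c,200+u/K,150+v/K,z)
d=np.array([.97,-.245,0])
m=(f(244,365,.106)+f(493,365,.106))/2; T2=f(368,245,.106)+.013*d
print('m',m,'T2',T2)
for w in (T2,m):
  q=(circ(c,w,.013,.106)-[200,150])*K;print(q.min(0).round(),q.max(0).round())
for z in (.1157,.1172): print(z,f(371,352,z)+.006*d)
# rod width at rim for axis cols
s=robot.calibration('scene');K=8.5
im=cv2.cvtColor(cv2.imread('pics/s12.png'),cv2.COLOR_BGR2GRAY)
for z in (.1157,.1172):
  q=(circ(s,(.5717,-.1815),.006,z)-[365,150])*K; print('scene ring if centred',z,q.min(0).round(),q.max(0).round())
crop(cv2.cvtColor(cv2.imread('pics/s12.png'),cv2.COLOR_BGR2RGB),375,190,400,215,20,'s12e.png')
crop(cv2.cvtColor(cv2.imread('pics/w12.png'),cv2.COLOR_BGR2RGB),230,180,280,225,14,'w12e.png')
E
```

```text
m [ 0.57520973 -0.17864218  0.106     ] T2 [ 0.57484892 -0.17867772  0.106     ]
[245. 245.] [489. 475.]
[247. 248.] [490. 478.]
0.1157 [ 0.57630218 -0.17872724  0.1157    ]
0.1172 [ 0.57578234 -0.17860697  0.1172    ]
scene ring if centred 0.1157 [153. 428.] [201. 463.]
scene ring if centred 0.1172 [154. 424.] [202. 459.]
```

View pics/s12e.png

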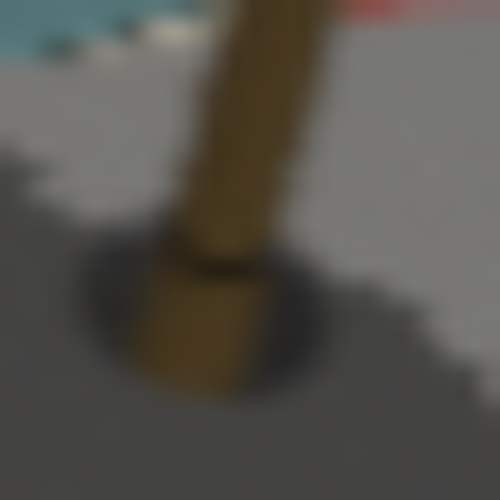

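View pics/w12e.png

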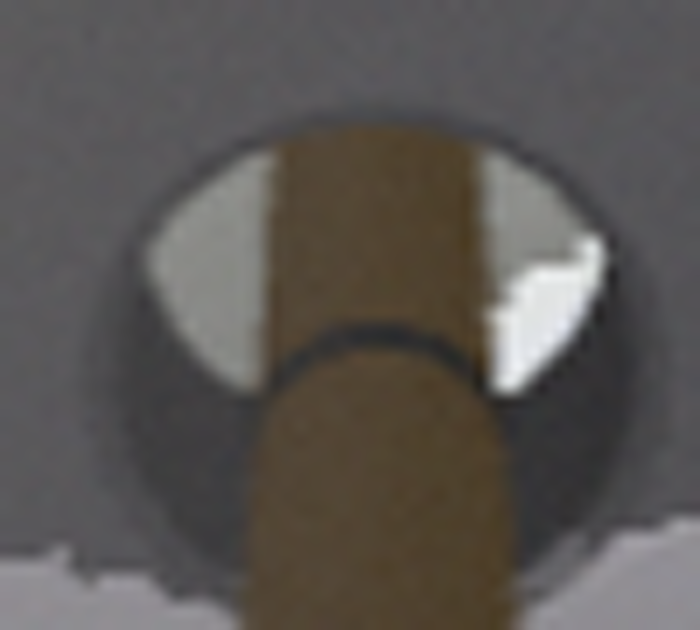

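Call:
play_rows:
  plan: [-0.05,0,-0.5,0,0,0,-0.5,0,0,0,0,0,0,0,0,0]

```text
time_s: 10.15
tcp_pos: [0.5749, -0.1788, 0.1831]
orientation: [0.787, 0.617, 0.004, 0.001]
force: [-0.7, 0.4, -2.5]
opening: 0.0214
```

```bash
python3 st.py; python3 - <<'E'
from tw import *
c=robot.calibration('wrist');im,_=grab('wrist','w13.png');np.save('w13c.npy',c,allow_pickle=True);crop(im,230,180,280,225,14,'w13e.png')
im,_=grab('scene','s13.png');crop(im,370,185,400,215,20,'s13e.png')
s=robot.calibration('scene')
for r in (.013,.006):
  q=(circ(s,(.5717,-.1817),r,.106)-[370,185])*20; print('scene ring',q.min(0).round(),q.max(0).round())
E
python3 st.py
```

```text
10.15 [ 0.5749 -0.1788  0.1831] toolz [ 0.0067  0.0032 -1.    ] F [-0.72  0.36 -2.45] T [-0.021  0.026 -0.008] op 0.02141163644792033 v 0.0026
scene ring [181. 319.] [424. 498.]
scene ring [246. 366.] [358. 449.]
10.25 [ 0.5749 -0.1788  0.1831] toolz [ 0.0066  0.0032 -1.    ] F [-0.    0.28 -1.77] T [ 0.004 -0.025 -0.007] op 0.021606344294477327 v 0.0013
```

View pics/w13e.png

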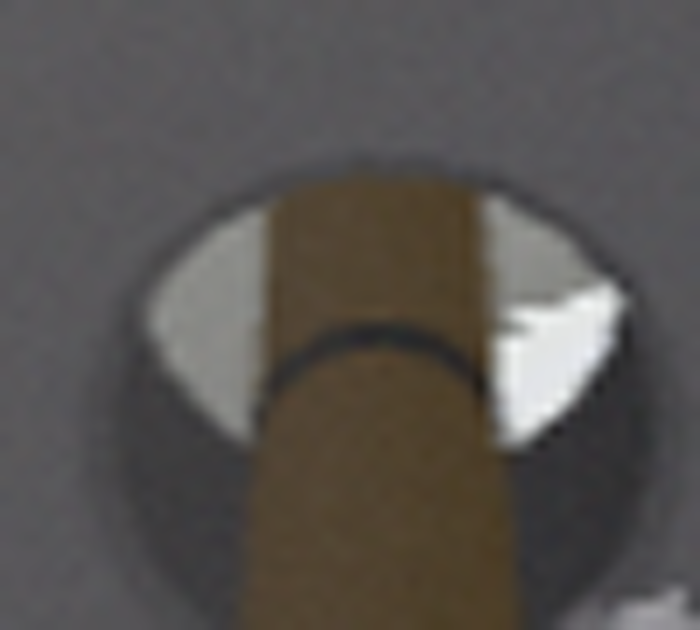

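View pics/s13e.png

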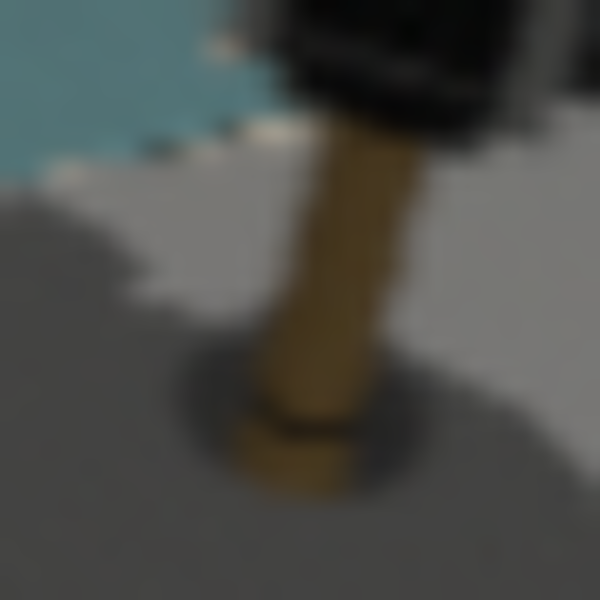

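```bash
python3 - <<'E'
from tw import *
c=np.load('w13c.npy',allow_pickle=True).item();K=14
f=lambda u,v,z: onz(c,230+u/K,180+v/K,z)
d=np.array([.97,-.245,0])
T2=f(380,160,.106)+.013*d; m=(f(100,400,.106)+f(655,400,.106))/2
print(T2,m)
for w in (T2,m):
  for r in (.013,.006):
    q=(circ(c,w,r,.106)-[230,180])*K;print(r,q.min(0).round(),q.max(0).round())
for z in (.106,.1077,.109):
  p=f(379,338,z)+.006*d; print(z,p,(p-T2)[:2],'radial',(p-T2)@d)
# radial position of rod at window level from rod width? 
s=robot.calibration('scene')
for z in (.106,.1077,.109): print('scene',z,onz(s,370+305/20,185+(428-41.5)/20,z),)
E
```

```text
[ 0.57494801 -0.17871734  0.106     ] [ 0.57389553 -0.17850297  0.106     ]
0.013 [105. 160.] [652. 673.]
0.006 [252. 302.] [505. 538.]
0.013 [103. 138.] [652. 652.]
0.006 [251. 280.] [504. 518.]
0.106 [ 0.57669801 -0.17915889  0.106     ] [ 0.00175    -0.00044155] radial 0.0018056830721931638
0.1077 [ 0.57610406 -0.17902012  0.1077    ] [ 0.00115605 -0.00030278] radial 0.0011955502281695068
0.109 [ 0.57564986 -0.178914    0.109     ] [ 0.00070185 -0.00019666] radial 0.0007289780533279489
scene 0.106 [ 0.57486065 -0.1819936   0.106     ]
scene 0.1077 [ 0.57326088 -0.18169478  0.1077    ]
scene 0.109 [ 0.57203754 -0.18146626  0.109     ]
```

Call:
play_rows:
  plan: [-0.1,0.02,-0.2,0,0,0,0,0,0,0,0,0]

```text
time_s: 10.62
tcp_pos: [0.5738, -0.1787, 0.1812]
orientation: [0.787, 0.616, 0.004, 0.001]
force: [-0.3, 1.1, -1.9]
opening: 0.0218
```

```bash
python3 st.py; python3 - <<'E'
from tw import *
c=robot.calibration('wrist');im,_=grab('wrist','w14.png');np.save('w14c.npy',c,allow_pickle=True);crop(im,230,180,280,225,14,'w14e.png')
im,_=grab('scene','s14.png');crop(im,370,185,400,215,20,'s14e.png')
E
python3 st.py
```

```text
10.625 [ 0.5738 -0.1787  0.1812] toolz [ 0.0069  0.0031 -1.    ] F [-0.34  1.13 -1.85] T [ 0.018  0.012 -0.01 ] op 0.021766446144771485 v 0.005
10.725 [ 0.5738 -0.1786  0.1811] toolz [ 0.0068  0.0031 -1.    ] F [-0.12 -0.11 -0.49] T [ 0.008 -0.006 -0.02 ] op 0.021407237807079316 v 0.0015
```

View pics/w14e.png

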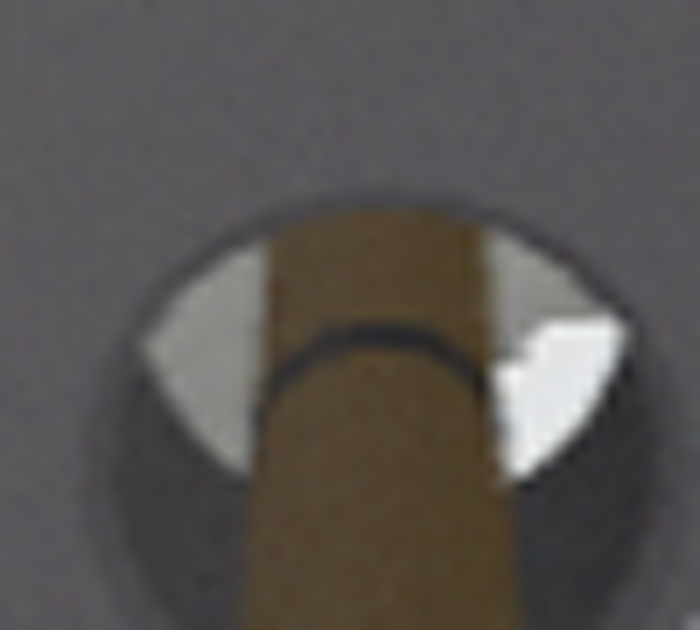

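View pics/s14e.png

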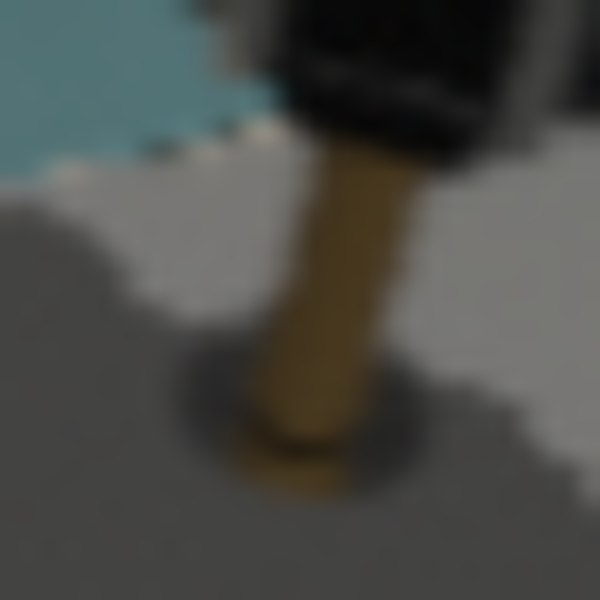

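```bash
python3 - <<'E'
from h import *
robot.finish_job()
s=robot.get_state();print(s['time_s'],s['tcp_pos'],s['opening'])
E
```

```text
the job is handed in; nothing more can be done
the job is handed in; nothing more can be done
```

I took the square-handled rod out of the stand and lowered it through the sensor window. I handed it in while the gripper still held it at about 50 N, after about 10.7 s. `finish_job` gives no verdict, so the outcome below rests on my own last checks.

- **Band level:** In both the wrist and scene views the dark band was within about 0.5 mm of the sensor's top face. Arm height agrees: TCP at z = 0.181 m puts the band at about 0.106 m.
- **Centring:** The rod was within about 1 mm of the window's centre, against 7 mm of clearance. No contact with the sensor showed in the pictures, and the wrist force stayed below about 3.5 N in every reading during the descent.
- **Upright:** The tool tilted about 0.4° at the end. Before the rod entered the window, the wrist view showed it upright to about 0.3°.
- **Steady:** The arm was still at the last reading, and the finger opening held at 21.4 mm.
- **Round-knobbed rod:** It was still in the stand in the top view after I had moved the test rod over to the sensor; I did not go near it again.

**Where the checks disagreed:**
- The wrist camera placed the window about 4 mm off from the fixed cameras, so I centred by comparing the rod and the window's rim in the same picture.
- A rougher scene-camera reading hinted at up to 2° of lean along x, but its own uncertainty was about 1.4°.

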